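Turn a brass plate over on the turnover ramp

ROBOT

A 6-joint arm with a two-finger parallel gripper is mounted at the origin on the work surface. World frame = base frame: x ahead of the robot, y to its left, z up, the work surface at z = 0. Lengths are in mm, angles in rad, forces in N, time in s.
With the tool pointing down it reaches from about 300 to 875 mm from the base axis. Payload 6.4 kg.
Tool frame: the origin (TCP) lies at the very end of the fingers, on their centre line; the grasp point (between the pads) lies 19 mm behind it; z points along the fingers, x is the direction in which the jaws open and shut, and the axes are right-handed (so a half turn about z gives the same grasp; the last joint's range is limited). The gripper opens to 85 mm and grips with 20 to 120 N. Pads are 22 mm wide; open, the fingers measure 114 mm over their backs; the gripper's body (76 mm by 85 mm) begins 54 mm behind the grasp point. The pads swing forward as they close: fully open they stand 13 mm farther back than shut.
Start: joints at [1.014, 0.181, 1.607, -0, 1.354, -0.206], TCP at [197.587, 540, 231.288] pointing down, gripper open.
Joint ranges: [-2.99, 2.99], [-0.89, 2.07], [0.3, 2.58], [-1.14, 4.28], [0, 2.63], [-3.12, 3.12]. Speed limits (rad/s): [2.57, 2.57, 3.01, 3.14, 3.14, 3.14].

INTERFACE

Orientations are given as a unit quaternion [x, y, z, w].
In Python, from bench import ctrl gives the robot as it stands.
- The arm moves only by the tool carry_out, never from a script. Its argument "targets" is a list of rows, each a list of 7 numbers: the closure, from -1 (fully open) to 1 (shut), then the shift along the tool's x, y, z in mm, then the turn, a rotation vector about the tool's x, y, z in degrees. In form: [[hand, tx, ty, tz, ax, ay, az], ...]. A call has 1 to 20 rows; each row shifts and turns the commanded pose from where the row before left it, along the tool's axes as they then stand; what a row does not reach is not made up. A row lasts 1/10 s, in which the tool goes at most 50 mm and 8.59 degrees, less where a joint would pass 70% of its speed; a pose out of reach is approached as far as the arm can. A call is refused whole if a number of a shift passes 50 or a number of a turn 8.59, either way. A call with a gripper value outside its range is refused whole. The fingers move at their own pace and stop on an object; "grip_force" is the grip in N (left out, the last holds). Time passes only in rows, so rows that do not move let the fingers close. It gives the time, the measured TCP pose, the force and the opening at its end, in the units of the state.
- ctrl.observe(): the state, without advancing time (a new reading comes with each control period).
- ctrl.camera(name): name is "scene" or "top" or "wrist"; returns the picture (480x640x3 uint8, red, green, blue); there is no depth.
- ctrl.calibration(name): a dict with "vertical_fov" (degrees; the focal length in pixels is half the picture's height over the tangent of half this angle, whatever the lens; pixels are square), "cx", "cy" (the principal point, pixels), "rvec" (rotation vector, rad) and "tvec" (3), from world to camera coordinates, as OpenCV has them. Camera axes: x right, y down, z forward; pixel columns grow to the right and rows downward; lengths in mm; the calibration is good to about 2 mm. A picture is of the moment at which its call begins: read the wrist's pose just before it. calibration takes no time and is no camera call; for the wrist camera it gives the pose at the moment of the call.
- ctrl.hand_in(): hands the job in, once; it reports no verdict.
The state is a dict: "clock": time; "qpos": joint angles; "dq": joint speeds; "tau": joint torques, N m; "eef_pos": TCP position; "ee_rot": TCP orientation; "contact_force": force on the tool from outside, world axes, zero at the start; "wrist_torque": the same for the moment, N m; "grip_width": finger opening in mm.
Only numpy, scipy, OpenCV 4.12 (cv2) and the standard library are available. Lean on these libraries where they do the work, as an engineer would, in place of code of your own. Each camera call takes 0.05 s, during which the arm holds its last target.

TASK

Of the two brass plates on the cream nests, one lies wrong way up, with its dark face on top. Pick it up and drop it from just above onto the yellow lip of the turnover ramp, lengthwise across the lip with a little more than half of it over the tray, so that it flips over as it falls and comes to rest in the lined tray brass face up; then take it from the tray and set it down gently in the middle of the dark measuring block, lying flat, brass face up. Leave the other plate and the loose things on the bench where they are.

Things in the scene. Friction and masses are not known exactly. Their poses are not given: they have to be found in the camera images.
- plate: The wrongly laid plate, 60 x 40 x 8 mm, 160 g. Origin at its centre; x along the 60 mm length, y along the 40 mm width, z out of the dark (black) face: z points up at the start and must point down at the end (brass face up). It starts centred on the top (24 mm above the bench) of one of the two cream nests, which are 46 x 26 mm, so that it overhangs by 7 mm all round; their lengths agree.
- good_plate: The other plate, of the same size, which already lies brass face up on the other cream nest. Must stay there.
- turnover: The fixed turnover ramp with its catch tray. Origin on the bench; local z up. Tray: inside local x -97 to 97 mm, y -107 to 97 mm, grey lined floor 8 mm above the bench, blue rim 18 mm. At its +y side an upright aluminium wall (130 mm along x, its face at y = 100 mm) carries the yellow lip; at its foot a small apron ramp runs from 58 mm up at the wall down to the floor at y = 60 mm. Behind, a back ramp slopes away to y = 172 mm. Parts fall off the lip towards -y into the tray.
- lip_top (a point): Middle of the top of the yellow lip, a fixed round bar, 8 x 130 mm, along the turnover's local x, 170 mm above the bench. Axes as turnover. A plate held level, length square to the lip, let go with its underside 20 mm (5 to 30 works) above the lip and its centre 11 mm (6 to 15 works) out from it over the tray (local -y) turns half over as it falls and lands 65 to 115 mm out from the lip.
- tray_floor (a point): Centre of the tray's lined floor, 8 mm above the bench. Axes as turnover.
- block_top (a point): Centre of the flat top of the fixed dark grey measuring block, 100 x 100 mm, 35 mm high. Axes: x and y along its sides, z up.
- caliper: A loose digital caliper lying on the bench, 200 mm long. Leave alone.
- ring_box: A loose orange box of brass rings, 90 x 70 x 35 mm. Leave alone.
- pen_cup: A loose black pen cup, 76 mm wide, 90 mm high. Leave alone.

How it is judged (in metres and radians):
On the way, in this order (a step that is already met when the one before it is completed fails the run):
1. the plate is lifted off its nest and carried, dark face still up, to above the turnover ramp (height (world z) of plate above 0.172 m and angle between plate's own z axis and vertical below 0.5 rad and x of plate in the frame of turnover between -0.105 and 0.105 m and y of plate in the frame of turnover between -0.12 and 0.14 m and contact force between plate and the fingers above 0.5 N), for 0.05 s.
2. let go, the plate tumbles off the lip: it touches nothing of the robot and is spinning fast in the air just beyond the lip (contact force between plate and the arm below 0.05 N and contact force between plate and the fingers below 0.05 N and angular speed of plate above 7 rad/s and angle between plate's own z axis and vertical above 0.6 rad and height (world z) of plate above 0.05 m and y of plate in the frame of turnover between 0.02 and 0.14 m and x of plate in the frame of turnover between -0.105 and 0.105 m and y of plate in the frame of turnover above -0.12 m).
3. the plate rests in the tray, flat, brass face up, let go (angle between plate's own z axis and vertical above 2.99 rad and height (world z) of plate below 0.02 m and contact force between plate and the fingers below 0.05 N and linear speed of plate below 0.02 m/s and angular speed of plate below 0.2 rad/s and x of plate in the frame of turnover between -0.105 and 0.105 m and y of plate in the frame of turnover between -0.12 and 0.14 m), for 0.2 s.
At the end, for the whole second after the job is handed in: the plate lies flat (within 8 degrees) on the measuring block, brass face up, its centre within 20 mm of the block's, at rest and let go; the other plate and the loose things are within 20 mm of where they were (angle between plate's own z axis and vertical above 3 rad and horizontal distance between plate and block_top below 0.02 m and height (world z) of plate between 0.034 and 0.044 m and contact force between plate and the fingers below 0.05 N and linear speed of plate below 0.02 m/s and angular speed of plate below 0.2 rad/s and distance of each of good_plate, caliper, ring_box, pen_cup from where it was at the start of the episode below 0.02 m); the robot touches nothing.
It fails at once if the other plate is moved by more than 20 mm (distance of good_plate from where it was at the start of the episode above 0.02 m).
It fails at once if the caliper is moved by more than 20 mm (distance of caliper from where it was at the start of the episode above 0.02 m).
It fails at once if the orange box is moved by more than 20 mm (distance of ring_box from where it was at the start of the episode above 0.02 m).
It fails at once if the pen cup is moved by more than 20 mm (distance of pen_cup from where it was at the start of the episode above 0.02 m).
It fails at once if the plate is dropped or thrown onto the measuring block (falls free near it faster than 0.5 m/s) (contact force between plate and the fingers below 0.05 N and horizontal distance between plate and block_top below 0.08 m and height (world z) of plate below 0.12 m and linear speed of plate above 0.5 m/s).
It also fails if it takes over 62 s, if anything falls off the work surface, if the arm or the gripper's body presses on something with over 40 N, if the wrist force passes 120 N, or if a joint passes its speed limit or range.

## Working session

There is one attempt and no reset: what is moved stays moved. The work goes in short steps, Python scripts to look and compute and a tool call to move; the robot and the scene stay as the last step left them, time stands still between calls to the robot, and variables do not carry over. Pictures are saved under pics/ and viewed, and the job is handed in when it is done.

Besides the shell and the picture viewer there is one more tool, called after "Emit:" as a command line: name --pt "numbers of a row" for each row, then --argument value for the rest. carry_out: Moves the arm, as the interface text tells. Its arguments: {"type":"object","properties":{"targets":{"type":"array","items":{"type":"array","items":{"type":"number"}}},"grip_force":{"type":"number"}},"required":["targets"]}

```bash
ls; mkdir -p pics; python3 - <<'E'
from bench import ctrl
import cv2
print(ctrl.observe())
for n in("scene","top","wrist"):
    print(n,ctrl.calibration(n))
    im=ctrl.camera(n); cv2.imwrite(f"pics/{n}0.png",im[:,:,::-1])
E
```

```text
pics
{'clock': 0.0, 'qpos': array([ 1.01371171e+00,  1.81546052e-01,  1.60799665e+00, -1.38602088e-05,
        1.35376910e+00, -2.06300153e-01]), 'dq': array([-0.00084259,  0.00029884,  0.00186154,  0.00067956,  0.00055244,
       -0.00066817]), 'tau': array([-5.75592985e-04, -4.44891894e+01, -3.51321995e+01, -4.01569587e-04,
        9.68197652e-03,  7.96888060e-06]), 'eef_pos': array([197.28678481, 539.52193763, 230.38680755]), 'ee_rot': array([ 8.19643458e-01,  5.72873339e-01, -7.87817306e-04,  3.43888305e-04]), 'contact_force': array([-0.01134647,  0.34294455, -0.19115587]), 'wrist_torque': array([-0.0699523 , -0.01927934,  0.01924061]), 'grip_width': 85.26649904938137}
scene {'vertical_fov': 46.65294925234998, 'cx': 319.3998487801193, 'cy': 243.09688781582585, 'rvec': array([ 2.37974218,  0.72159142, -0.22856295]), 'tvec': array([-512.12858959, -167.27925339, 1671.39324215])}
top {'vertical_fov': 52.27348959306806, 'cx': 318.32950232753905, 'cy': 246.88922293648085, 'rvec': array([ 2.17568216, -2.19699935,  0.09780817]), 'tvec': array([  16.27962147,  575.14387876, 1082.90603684])}
wrist {'vertical_fov': 70.81963949019296, 'cx': 315.9666911873712, 'cy': 240.45242173706194, 'rvec': array([-2.37873712, -1.66545835, -0.23035054]), 'tvec': array([-573.49945233,  -36.20359859,  377.96725432])}
```

View pics/scene0.png

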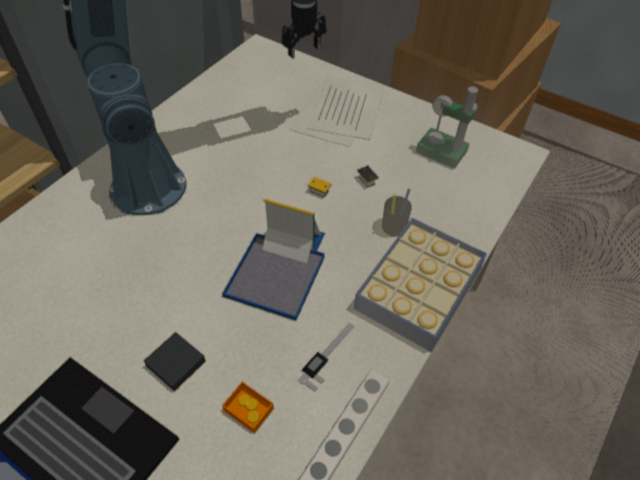

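View pics/top0.png

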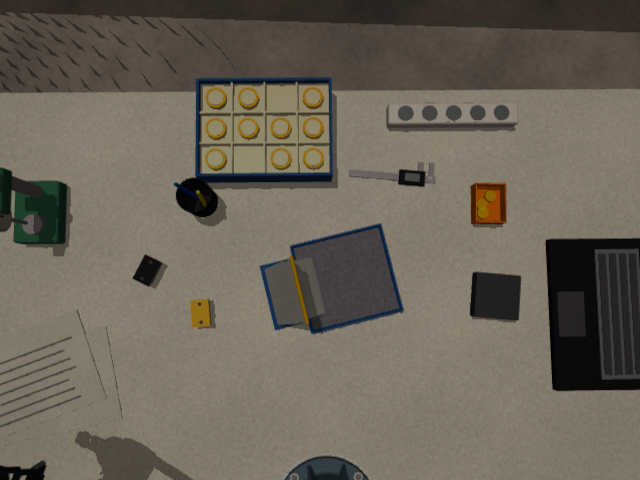

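View pics/wrist0.png

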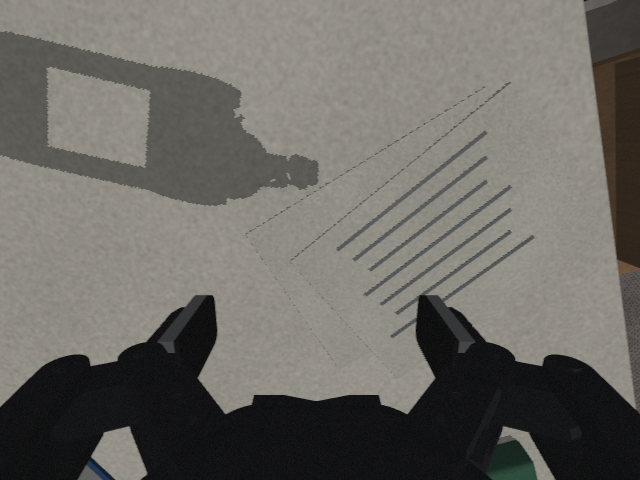

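The scene view shows the dark plate at (368,175), the brass one at (319,186), the turnover's yellow lip at (290,207) and the block at (175,361). The top view has the same items at (148,270), (201,313), (299,292) and (495,296). The wrist view shows only bench and fingers. Next I measure from both views.

```bash
cat > h.py <<'E'
import numpy as np, cv2
from bench import ctrl
from scipy.spatial.transform import Rotation as R
def cal(n):
    c=ctrl.calibration(n); f=240/np.tan(np.radians(c["vertical_fov"]/2))
    return f,c["cx"],c["cy"],R.from_rotvec(c["rvec"]).as_matrix(),np.array(c["tvec"])
def ray(n,uv,c=None):
    f,cx,cy,M,t=c or cal(n)
    uv=np.atleast_2d(np.array(uv,float))
    d=np.c_[(uv[:,0]-cx)/f,(uv[:,1]-cy)/f,np.ones(len(uv))]@M
    return -M.T@t,d
def onz(n,uv,z,c=None):
    o,d=ray(n,uv,c); return o+d*((z-o[2])/d[:,2])[:,None]
def proj(n,P,c=None):
    f,cx,cy,M,t=c or cal(n)
    q=np.atleast_2d(P)@M.T+t
    return q[:,:2]/q[:,2:]*f+[cx,cy]
def blob(mask,near,maxd=60):
    k,l,s,c=cv2.connectedComponentsWithStats(mask.astype(np.uint8))
    b=None
    for i in range(1,k):
        if s[i,4]<15: continue
        ys,xs=np.where(l==i); d=np.min(np.hypot(xs-near[0],ys-near[1]))
        if d<maxd and (b is None or d<b[0]): b=(d,i)
    return (l==b[1]).astype(np.uint8)
def rect(m):
    cs,_=cv2.findContours(m,cv2.RETR_EXTERNAL,cv2.CHAIN_APPROX_NONE)
    return cv2.minAreaRect(max(cs,key=cv2.contourArea))
E
python3 - <<'E'
from h import *
im=cv2.imread("pics/top0.png").astype(int); hsv=cv2.cvtColor(im.astype(np.uint8),cv2.COLOR_BGR2HSV)
print("cam",ray("top",[0,0])[0],ray("scene",[0,0])[0])
V=im.max(2)
for nm,near,mask,z in [("plate",(148,270),V<75,32),("block",(495,296),V<75,35),
  ("lip",(300,292),(hsv[...,0]>15)&(hsv[...,0]<35)&(hsv[...,1]>150)&(V>90),170),
  ("brass",(201,313),(hsv[...,0]>15)&(hsv[...,0]<35)&(hsv[...,1]>150)&(V>90),32)]:
    m=blob(mask,near); r=rect(m); print(nm,r,m.sum())
    P=onz("top",cv2.boxPoints(r),z); print(P[:,:2].round(1).tolist(),P.mean(0).round(1), np.linalg.norm(np.diff(P,axis=0),axis=1).round(1))
a=cv2.resize(im[240:340,120:240].astype(np.uint8),None,fx=6,fy=6,interpolation=0)
b=cv2.imread("pics/scene0.png"); b=cv2.resize(b[155:205,300:390],None,fx=8,fy=8,interpolation=0)
c=cv2.resize(im[215:340,255:410].astype(np.uint8),None,fx=5,fy=5,interpolation=0)
d=cv2.imread("pics/scene0.png"); d=cv2.resize(d[195:320,215:335],None,fx=5,fy=4.8,interpolation=0)
for n,x in zip("abcd",(a,b,c,d)): cv2.imwrite(f"pics/z_{n}.png",x)
E
```

```text
cam [ 488.42557042   22.93876186 1124.56892512] [1053.59620211 -703.90458416 1215.8399525 ]
plate ((147.4000244140625, 270.2000427246094), (20.57182502746582, 26.832813262939453), 26.56505012512207) 547
[[510.0, 424.9], [563.1, 399.3], [542.2, 358.1], [489.2, 383.8]] [526.1 391.5  32. ] [59.  46.2 59. ]
block ((495.0758972167969, 296.08966064453125), (49.49510955810547, 45.67501449584961), 4.763641834259033) 2222
[[415.8, -320.5], [516.5, -332.5], [506.2, -442.7], [405.5, -430.0]] [ 461.  -381.4   35. ] [101.4 110.7 101.5]
lip ((298.7112121582031, 289.57073974609375), (69.35855865478516, 3.5283865928649902), 76.23921203613281) 245
[[545.7, 70.3], [547.3, 63.6], [416.5, 32.5], [415.0, 39.1]] [481.1  51.4 170. ] [  6.9 134.4   6.8]
brass ((199.98965454101562, 312.8758850097656), (26.82369041442871, 18.103918075561523), 85.2363510131836) 468
[[458.6, 296.7], [461.5, 256.8], [402.7, 251.4], [399.8, 291.1]] [430.6 274.   32. ] [40.  59.  39.8]
```

```bash
true
```

```text
(no output)
```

View pics/z_a.png

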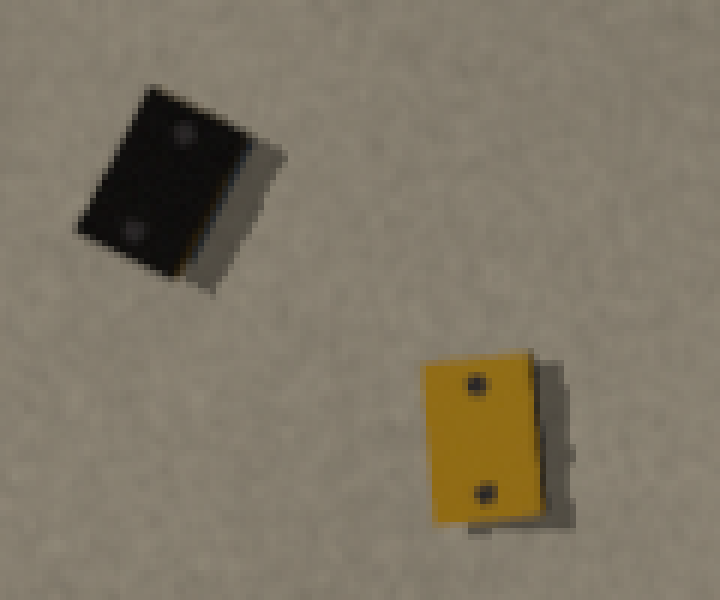

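View pics/z_c.png

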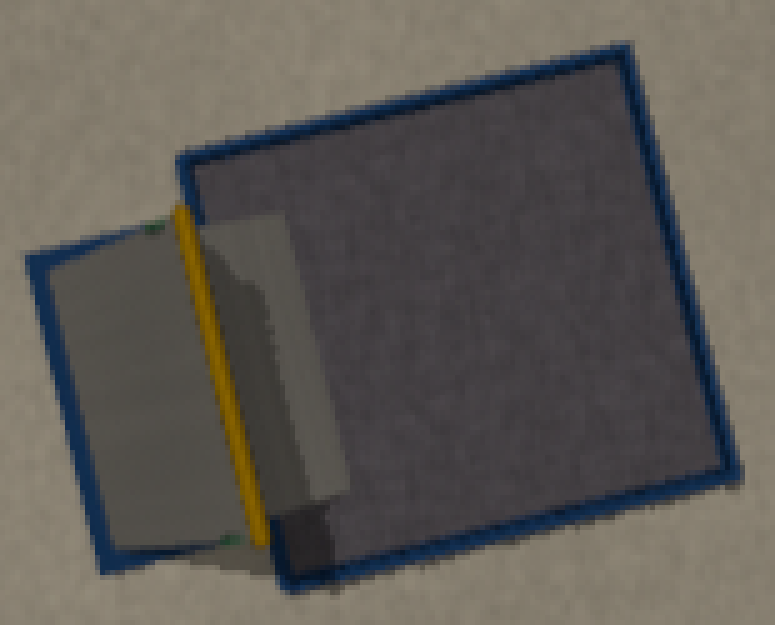

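View pics/z_b.png

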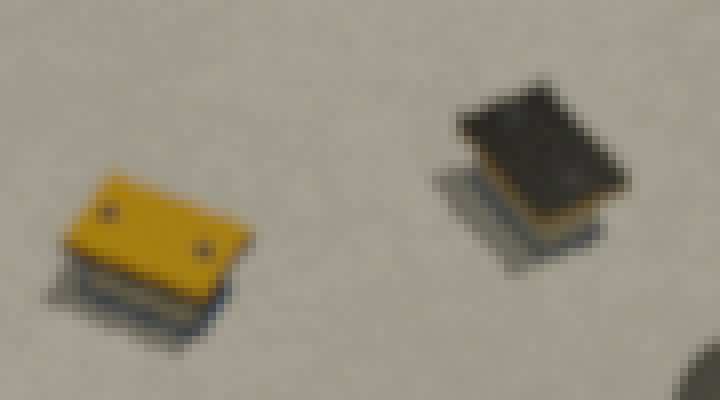

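View pics/z_d.png

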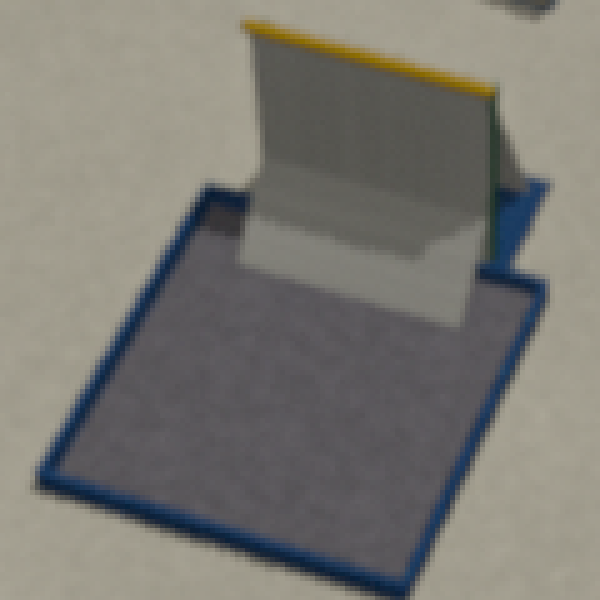

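Both plates, both nests and the lip are clear in the crops. Dark plate corners in the top view are about (145,255), (162,263), (150,286) and (133,278). I'll cross-check the plate and lip between the two views.

```bash
python3 - <<'E'
from h import *
for n,nearP,nearL in (("top",(148,270),(300,292)),("scene",(368,173),(290,207))):
    im=cv2.imread(f"pics/{n}0.png"); hsv=cv2.cvtColor(im,cv2.COLOR_BGR2HSV); V=im.max(2)
    for th in (45,60,75):
        m=blob(V<th,nearP,15); c=cv2.moments(m,True); r=rect(m)
        P=onz(n,[[c['m10']/c['m00'],c['m01']/c['m00']]],32)[0]
        ys,xs=np.where(m); W=onz(n,np.c_[xs,ys],32)[:,:2]; rr=cv2.minAreaRect(W.astype(np.float32))
        print(n,"plate",th,m.sum(),P.round(1),"world rect",np.round(rr[0],1),np.round(rr[1],1),round(rr[2],1))
    m=blob((hsv[...,0]>15)&(hsv[...,0]<35)&(hsv[...,1]>150)&(V>80),nearL,10)
    ys,xs=np.where(m); W=onz(n,np.c_[xs,ys],166)[:,:2]
    rr=cv2.minAreaRect(W.astype(np.float32)); print(n,"lip",np.round(rr[0],1),np.round(rr[1],1),round(rr[2],2), W.mean(0).round(1))
    # block top and tray rim
    b=(495,296) if n=="top" else (175,355)
    for th in (50,60,70):
      m=blob(V<th,b,15); ys,xs=np.where(m); W=onz(n,np.c_[xs,ys],35)[:,:2]; rr=cv2.minAreaRect(W.astype(np.float32)); print(n,"block",th,m.sum(),np.round(rr[0],1),np.round(rr[1],1),round(rr[2],1))
    m=((hsv[...,0]>100)&(hsv[...,0]<120)&(hsv[...,1]>150)); mm=np.zeros_like(m)
    mm[215:340,255:410]=m[215:340,255:410] if n=="top" else 0
    if n=="top": 
        ys,xs=np.where(mm&(np.arange(640)[None]>290)); W=onz(n,np.c_[xs,ys],18)[:,:2]; rr=cv2.minAreaRect(W.astype(np.float32)); print("rim",np.round(rr[0],1),np.round(rr[1],1),rr[2])
im=cv2.imread("pics/top0.png"); cv2.imwrite("pics/z_e.png",cv2.resize(im[255:340,450:540],None,fx=7,fy=7,interpolation=0))
E
```

```text
top plate 45 509 [525.8 392.1  32. ] world rect [525.8 391.9] [43.2 58. ] 63.2
top plate 60 529 [525.7 391.6  32. ] world rect [526.  391.6] [44.1 59.1] 64.1
top plate 75 547 [526.  391.5  32. ] world rect [526.  391.2] [45.8 59. ] 63.2
top lip [480.4  51.3] [136.4   7.6] 13.4 [479.5  51.1]
top block 50 2110 [ 461.8 -380.9] [107.1  97.7] 84.3
top block 60 2148 [ 461.7 -380.9] [108.4  98.7] 84.2
top block 70 2199 [ 461.1 -381. ] [108.9 100.7] 84.3
rim [504.9 -51. ] [201.7 212.2] 13.290271759033203Traceback (most recent call last):
  File "<stdin>", line 5, in <module>
  File "h.py", line 25, in blob
    return (l==b[1]).astype(np.uint8)
               ~^^^
TypeError: 'NoneType' object is not subscriptable
```

```bash
python3 - <<'E'
from h import *
n="scene"; im=cv2.imread("pics/scene0.png"); hsv=cv2.cvtColor(im,cv2.COLOR_BGR2HSV); V=im.max(2)
for th in (60,75,90):
    m=blob(V<th,(368,173),15); ys,xs=np.where(m); W=onz(n,np.c_[xs,ys],32)[:,:2]; rr=cv2.minAreaRect(W.astype(np.float32))
    print("plate",th,m.sum(),W.mean(0).round(1),np.round(rr[0],1),np.round(rr[1],1),round(rr[2],1))
m=blob((hsv[...,0]>12)&(hsv[...,0]<35)&(hsv[...,1]>140)&(V>80),(290,207),15)
ys,xs=np.where(m); 
for z in(166,170):
    W=onz(n,np.c_[xs,ys],z)[:,:2]; rr=cv2.minAreaRect(W.astype(np.float32)); print("lip",z,np.round(rr[0],1),np.round(rr[1],1),round(rr[2],2), W.mean(0).round(1))
for th in (60,70,80):
  m=blob(V<th,(175,355),15); ys,xs=np.where(m); W=onz(n,np.c_[xs,ys],35)[:,:2]; rr=cv2.minAreaRect(W.astype(np.float32)); print("block",th,m.sum(),np.round(rr[0],1),np.round(rr[1],1),round(rr[2],1))
a=cv2.imread("pics/top0.png")[255:340,450:540]; b=im[325:395,135:215]
cv2.imwrite("pics/z_e.png",np.hstack([cv2.resize(a,(390,400),interpolation=0),cv2.resize(b,(400,400),interpolation=0)]))
E
```

```text
plate 60 146 [526.9 392.2] [526.9 392.3] [34.9 54. ] 63.3
plate 75 170 [527.3 391.7] [527.  391.9] [38.2 56. ] 66.6
plate 90 235 [529.9 384.9] [532.  382.4] [53.1 76.4] 63.6
lip 166 [481.6  52.2] [133.6   7.2] 13.42 [483.3  52.5]
lip 170 [483.8  49.3] [133.1   7.2] 13.42 [485.4  49.6]
block 60 1867 [ 469.5 -390.2] [100.8 107.9] 84.3
block 70 1909 [ 469.2 -390.2] [101.8 110. ] 84.3
block 80 1935 [ 469.2 -390. ] [102.8 110.3] 84.3
```

View pics/z_e.png

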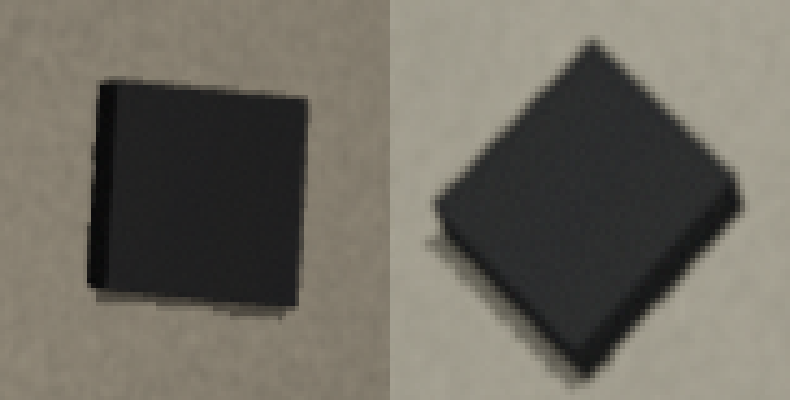

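Plate centre agrees in both views to about 1 mm: (527,392), jaw direction 63.5°. Both views also give the lip at (481,51.5) with yaw 13.4°. I'll go above the plate.

Emit:
carry_out --pt "-1 -2 20 0 0 0 0" --pt "-1 -3 40 5 0 0 1" --pt "-1 -3 40 10 0 0 1" --pt "-1 -3 40 10 0 0 1" --pt "-1 -3 40 10 0 0 1" --pt "-1 -3 40 10 0 0 1" --pt "-1 -3 40 10 0 0 1" --pt "-1 -3 40 10 0 0 0" --pt "-1 -2 30 10 0 0 0" --pt "-1 0 20 10 0 0 0" --pt "-1 0 0 0 0 0 0" --pt "-1 0 0 0 0 0 0" --pt "-1 0 0 0 0 0 0"

```text
clock: 1.45
eef_pos: [507.9, 379.3, 146.6]
ee_rot: [0.848, 0.53, 0.0, -0.0]
contact_force: [0.2, 0.3, 0.2]
grip_width: 85.0
```

```bash
cat >> h.py <<'E'
def goal(x,y,yawx,z=None):
    """print shift in tool frame and az to reach"""
    s=ctrl.observe(); M=R.from_quat(s["ee_rot"]).as_matrix(); p=s["eef_pos"]
    d=np.array([x,y,p[2] if z is None else z])-p
    yaw=np.degrees(np.arctan2(M[1,0],M[0,0]))
    w=(yawx-yaw+90)%180-90
    print("t",round(s["clock"],2),"pos",p.round(1),"yaw",round(yaw,2),"tilt",np.degrees(np.arccos(-M[2,2])).round(2),"shift",(M.T@d).round(1),"az",round(-w,2),"grip",round(s["grip_width"],1),"F",s["contact_force"].round(1))
    return s
E
python3 - <<'E'
from h import *
goal(527,392,63.5,6)
c=cal("wrist"); im=ctrl.camera("wrist"); cv2.imwrite("pics/wrist1.png",im[:,:,::-1])
V=im.max(2)
print(proj("wrist",[[527,392,32]],c))
tb=np.array([[476.5,272.6],[521.1,275.8],[518.5,320.0],[474.2,316.4]]); sb=np.array([[175.4,332],[204.6,356.5],[174,386.3],[144.4,360.9]])
for n,q in(("top",tb),("scene",sb)):
    P=onz(n,q,35); print(n,P.mean(0).round(1),P[:,:2].round(1).tolist())
E
```

```text
t 1.45 pos [507.9 379.3 146.6] yaw 63.97 tilt 0.02 shift [ 19.7  11.6 140.6] az 0.47 grip 85.0 F [0.2 0.3 0.2]
[[341.46444471 250.09157646]]
top [ 460.7 -387.    35. ] [[513.4, -341.8], [505.3, -441.5], [407.5, -431.5], [416.5, -333.2]]
scene [ 466.2 -385.8   35. ] [[420.3, -333.2], [520.2, -343.5], [511.6, -437.4], [412.8, -429.1]]
```

View pics/wrist1.png

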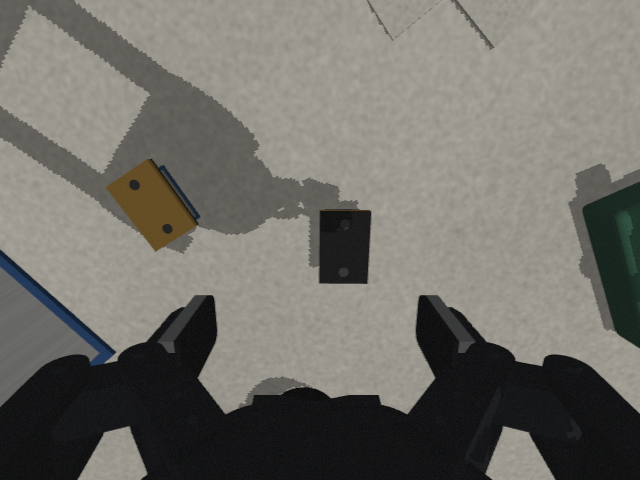

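The wrist view shows the dark plate with corners near (320,211), (371,210), (368,283) and (320,283), square to the jaws and slightly right of centre. I'll put a number on it.

```bash
python3 - <<'E'
from h import *
goal(527,392,63.5,6); c=cal("wrist")
im=cv2.imread("pics/wrist1.png"); V=im.max(2)
for th in (40,50,60,):
    m=blob(V<th,(345,250),10); ys,xs=np.where(m); W=onz("wrist",np.c_[xs,ys],32,c)[:,:2]; rr=cv2.minAreaRect(W.astype(np.float32))
    print("plate",th,m.sum(),W.mean(0).round(1),np.round(rr[0],1),np.round(rr[1],1),round(rr[2],1))
E
```

```text
t 1.5 pos [508.  379.4 146.8] yaw 63.99 tilt 0.03 shift [ 19.6  11.6 140.8] az 0.49 grip 85.5 F [ 0.2 -0.2 -0.4]
plate 40 3429 [524.8 395.3] [526.2 395. ] [38.7 59. ] 64.1
plate 50 3461 [524.9 395.4] [526.6 394.9] [38.9 59.9] 64.1
plate 60 3541 [525.3 395.3] [526.3 394.5] [39.3 59.9] 63.6
```

Emit:
carry_out --pt "-1 10 5 10 0 0 0" --pt "-1 11 5 20 0 0 0" --pt "-1 0 0 30 0 0 0" --pt "-1 0 0 30 0 0 0" --pt "-1 0 0 25 0 0 0" --pt "-1 0 0 15 0 0 0" --pt "-1 0 0 8 0 0 0" --pt "-1 0 0 2 0 0 0" --pt "-1 0 0 0 0 0 0" --pt "-1 0 0 0 0 0 0"

```text
clock: 2.5
eef_pos: [528.1, 393.4, 7.9]
ee_rot: [0.848, 0.529, 0.001, 0.0]
contact_force: [0.0, -0.6, -0.8]
grip_width: 85.6
```

```bash
python3 - <<'E'
from h import *
goal(526.5,393.7,63.9,6)
im=ctrl.camera("wrist"); cv2.imwrite("pics/wrist2.png",im[:,:,::-1])
E
```

```text
t 2.5 pos [528.1 393.4   7.9] yaw 63.9 tilt 0.15 shift [-0.5 -1.5  1.9] az 0.0 grip 85.6 F [ 0.  -0.6 -0.8]
```

View pics/wrist2.png

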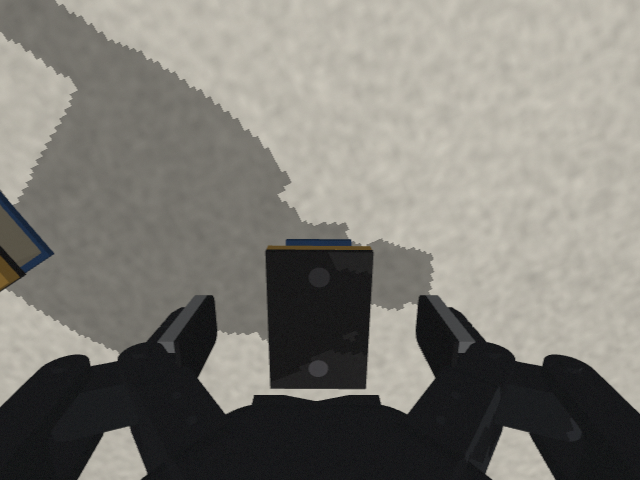

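The plate sits midway between the pads: edges at columns 266 and 372, pad tips at 215 and 418. I'll measure along its length, then close.

```bash
python3 - <<'E'
from h import *
c=cal("wrist")
P=onz("wrist",[[266,251],[372,251],[366,388],[271,388]],32,c); print(P.round(1),P.mean(0).round(1))
s=ctrl.observe(); M=R.from_quat(s["ee_rot"]).as_matrix(); print(((P-s["eef_pos"])@M).round(1), ((P.mean(0)-s["eef_pos"])@M).round(1))
E
```

```text
[[491.1 390.5  32. ]
 [508.  425.3  32. ]
 [561.6 399.4  32. ]
 [544.4 364.1  32. ]] [526.3 394.8  32. ]
[[-18.7 -31.9 -24.3]
 [ 20.  -32.  -24.2]
 [ 20.3  27.5 -24.1]
 [-19.   27.5 -24.2]] [  0.6  -2.2 -24.2]
```

Emit:
carry_out --pt "-1 0 0 1 0 0 0" --pt "0 0 0 0 0 0 0" --pt "1 0 0 0 0 0 0" --pt "1 0 0 0 0 0 0" --pt "1 0 0 0 0 0 0" --pt "1 0 0 0 0 0 0" --pt "1 0 0 0 0 0 0" --pt "1 0 0 0 0 0 0" --grip_force 50

```text
clock: 3.35
eef_pos: [527.4, 393.0, 5.6]
ee_rot: [0.849, 0.529, 0.0, 0.0]
contact_force: [-0.4, -0.8, 2.6]
grip_width: 38.9
```

Gripped at 38.9 mm. I'll lift and check.

Emit:
carry_out --pt "1 0 0 -5 0 0 0" --pt "1 0 0 -15 0 0 0" --pt "1 0 0 -25 0 0 0" --pt "1 0 0 -35 0 0 0" --pt "1 0 0 -40 0 0 0" --pt "1 0 0 -40 0 0 0" --pt "1 0 0 -40 0 0 0" --pt "1 0 0 -25 0 0 0" --pt "1 0 0 0 0 0 0" --pt "1 0 0 0 0 0 0"

```text
clock: 4.35
eef_pos: [526.9, 392.8, 230.7]
ee_rot: [0.848, 0.529, 0.0, 0.0]
contact_force: [0.1, 0.4, -2.3]
grip_width: 39.0
```

```bash
python3 - <<'E'
from h import *
goal(484.4,38.9,13.4,230)
im=ctrl.camera("wrist"); cv2.imwrite("pics/wrist3.png",im[:,:,::-1])
E
```

```text
t 4.35 pos [526.9 392.8 230.7] yaw 63.9 tilt 0.05 shift [-336.5  117.5    0.6] az 50.5 grip 39.0 F [ 0.1  0.4 -2.3]
```

View pics/wrist3.png

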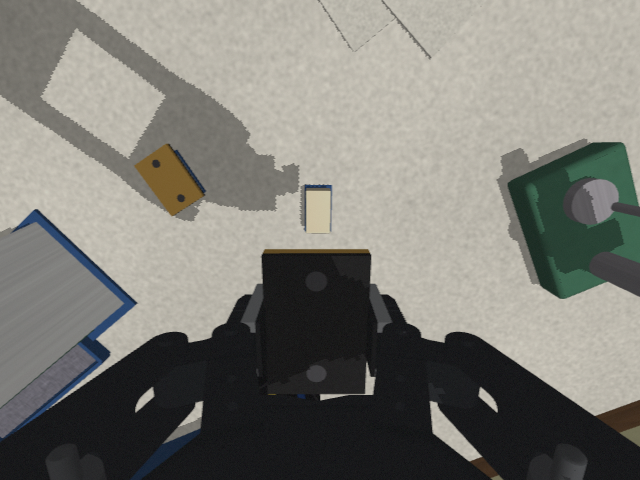

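The wrist view shows the empty nest at (318,208) and the plate held square, edges at columns 263 and 371. Carrying it to above the lip.

Emit:
carry_out --pt "1 -10 3.5 0 0 0 0" --pt "1 -25 9 0 0 0 0" --pt "1 -37 13 0 0 0 0" --pt "1 -40 14 0 0 0 0" --pt "1 -40 14 0 0 0 0" --pt "1 -40 14 0 0 0 0" --pt "1 -40 14 0 0 0 0" --pt "1 -40 14 0 0 0 0" --pt "1 -35 12 0 0 0 0" --pt "1 -20 7 0 0 0 0" --pt "1 -9.5 3 0 0 0 3" --pt "1 0 0 0 0 0 7" --pt "1 0 0 0 0 0 8" --pt "1 0 0 0 0 0 8" --pt "1 0 0 0 0 0 8" --pt "1 0 0 0 0 0 8" --pt "1 0 0 0 0 0 6" --pt "1 0 0 0 0 0 2.5" --pt "1 0 0 0 0 0 0" --pt "1 0 0 0 0 0 0"

```text
clock: 6.4
eef_pos: [483.7, 38.8, 229.2]
ee_rot: [0.993, 0.117, -0.001, -0.0]
contact_force: [0.1, -0.0, -1.7]
grip_width: 38.7
```

```bash
python3 - <<'E'
from h import *
goal(484.4,38.9,13.4,176)
for n in ("wrist","top"):
    im=ctrl.camera(n); cv2.imwrite(f"pics/{n}4.png",im[:,:,::-1])
E
```

```text
t 6.4 pos [483.7  38.8 229.2] yaw 13.46 tilt 0.12 shift [ 0.8  0.1 53.2] az 0.06 grip 38.7 F [ 0.1 -0.  -1.7]
```

View pics/wrist4.png

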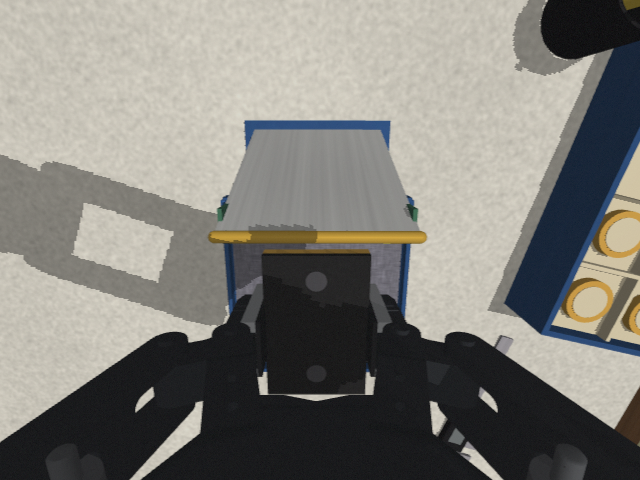

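View pics/top4.png

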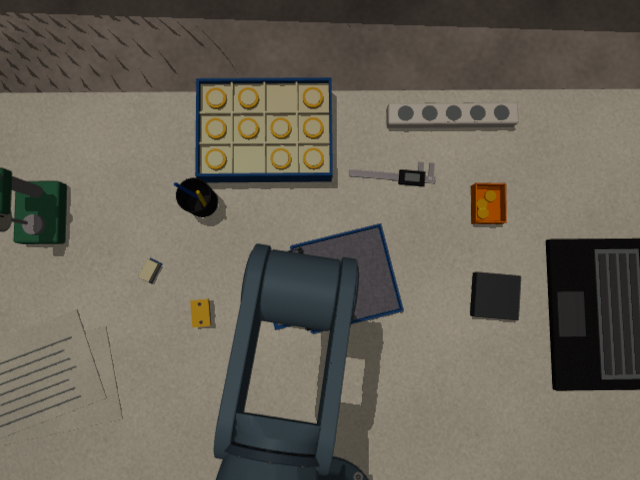

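The wrist view shows the lip level at row 237, columns 209 to 427, with the plate square to it and its front edge at row 253. I'll measure both in the tool frame.

```bash
python3 - <<'E'
from h import *
c=cal("wrist"); s=goal(484.4,38.9,13.4,176); M=R.from_quat(s["ee_rot"]).as_matrix(); p=s["eef_pos"]
im=cv2.imread("pics/wrist4.png"); hsv=cv2.cvtColor(im,cv2.COLOR_BGR2HSV); V=im.max(2)
m=blob((hsv[...,0]>12)&(hsv[...,0]<35)&(hsv[...,1]>140)&(V>60),(230,237),10); m[245:]=0
ys,xs=np.where(m); r=cv2.minAreaRect(np.c_[xs,ys].astype(np.float32)); print("lip px",r)
for x in (230,320,410): print(x,np.where(m[:,x])[0][[0,-1]])
L=onz("wrist",[[210,237.2],[426,237.2],[318,237.2]],167,c); print("lip world",L.round(1)); print("lip tool",((L-p)@M).round(1), np.linalg.norm(L[0]-L[1]))
for zo in (26,):
    P=onz("wrist",[[263,254],[370,254],[365,394],[267.5,394]],p[2]+zo,c); print("plate tool",((P-p)@M).round(1),((P.mean(0)-p)@M).round(1), P.mean(0).round(1))
E
```

```text
t 6.5 pos [484.1  38.8 229.7] yaw 13.45 tilt 0.07 shift [ 0.4  0.  53.7] az 0.05 grip 39.1 F [ 0.5 -1.1 -2.2]
lip px ((317.0, 237.0), (12.0, 216.0), 90.0)
230 [231 242]
320 [231 242]
410 [231 242]
lip world [[416.1  35.7 167. ]
 [548.   67.4 167. ]
 [482.1  51.6 167. ]]
lip tool [[-66.8 -12.7  62.8]
 [ 68.9 -12.9  62.6]
 [  1.1 -12.8  62.7]] 135.6375358621353
plate tool [[-19.3 -31.  -26. ]
 [ 19.3 -31.  -26. ]
 [ 20.   29.3 -26. ]
 [-19.9  29.4 -26. ]] [  0.   -0.8 -26. ] [484.   39.6 255.7]
```

The plate centre is about 11 to 12 mm out from the lip, which is on target. I'll lower so its underside is about 22 mm above the lip.

Emit:
carry_out --pt "1 0 0 5 0 0 0" --pt "1 0 -0.5 12 0 0 0" --pt "1 0 0 14 0 0 0" --pt "1 0 0 12 0 0 0" --pt "1 0 0 8 0 0 0" --pt "1 0 0 4 0 0 0" --pt "1 0 0 0.5 0 0 0" --pt "1 0 0 0 0 0 0" --pt "1 0 0 0 0 0 0" --pt "1 0 0 0 0 0 0"

```text
clock: 7.5
eef_pos: [484.9, 39.4, 175.4]
ee_rot: [0.993, 0.117, 0.001, 0.0]
contact_force: [0.1, 0.2, -2.1]
grip_width: 38.7
```

```bash
python3 - <<'E'
from h import *
s=goal(484.4,38.9,13.4,174)
c=cal("wrist"); im=ctrl.camera("wrist"); cv2.imwrite("pics/wrist5.png",im[:,:,::-1])
im=ctrl.camera("scene"); cv2.imwrite("pics/scene5.png",cv2.resize(im[150:330,200:340,::-1],None,fx=4,fy=3.3))
E
```

```text
t 7.5 pos [484.9  39.4 175.4] yaw 13.4 tilt 0.06 shift [-0.5  0.4  1.4] az 0.0 grip 38.7 F [ 0.1  0.2 -2.1]
```

View pics/wrist5.png

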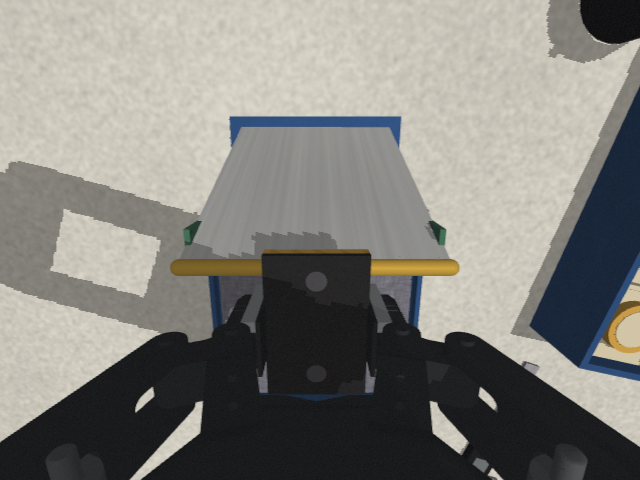

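View pics/scene5.png

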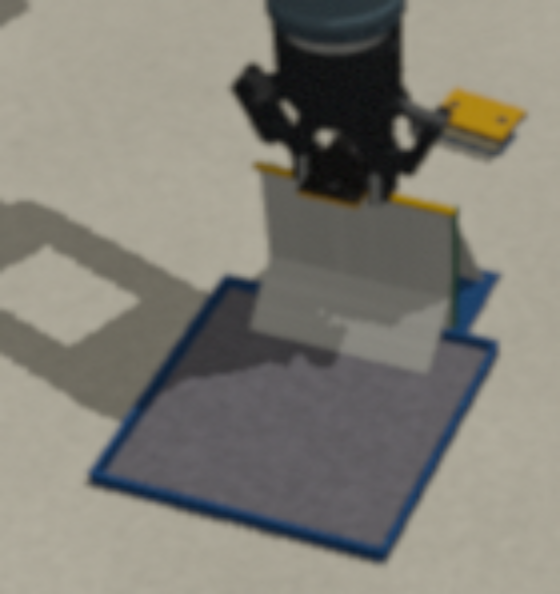

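The plate straddles the lip: lip at row 267, columns 171 to 459, plate's front edge at row 253 beyond it. One numeric check before letting go.

```bash
python3 - <<'E'
from h import *
c=cal("wrist"); s=ctrl.observe(); M=R.from_quat(s["ee_rot"]).as_matrix(); p=s["eef_pos"]
im=cv2.imread("pics/wrist5.png"); hsv=cv2.cvtColor(im,cv2.COLOR_BGR2HSV); V=im.max(2)
m=(hsv[...,0]>12)&(hsv[...,0]<35)&(hsv[...,1]>140)&(V>60)
for x in (190,220,400,440): print(x,np.where(m[:,x])[0][[0,-1]])
row=np.where(m[267])[0]; print(row[[0,-1]])
v=np.mean([np.where(m[:,x])[0].mean() for x in (190,220,400,440)])
L=onz("wrist",[[row[0],v],[row[-1],v]],167,c); print(((L-p)@M).round(1),L.mean(0).round(1))
P=onz("wrist",[[263,254],[370,254],[365,394],[267.5,394]],p[2]+26.4,c); print(((P.mean(0)-p)@M).round(1))
print("out",(((P.mean(0)-L.mean(0))@M)[1]).round(1))
E
```

```text
190 [260 275]
220 [260 275]
400 [260 275]
440 [260 274]
[171 458]
[[-68.7 -13.    8.1]
 [ 67.  -13.2   8.2]] [480.9  51.9 167. ]
[  0.   -1.1 -26.4]
out 12.0
```

The wrist view gives 12.0 mm, and the grasp-time measurement gives about 11. Both are in the window, so I'll release.

Emit:
carry_out --pt "-1 0 0 0 0 0 0" --pt "-1 0 0 0 0 0 0" --pt "-1 0 0 0 0 0 0" --pt "-1 0 0 0 0 0 0" --pt "-1 0 0 0 0 0 0" --pt "-1 0 0 0 0 0 0" --pt "-1 0 0 0 0 0 0" --pt "-1 0 0 0 0 0 0" --pt "-1 0 0 0 0 0 0" --pt "-1 0 0 0 0 0 0" --pt "-1 0 0 0 0 0 0" --pt "-1 0 0 0 0 0 0"

```text
clock: 8.8
eef_pos: [484.4, 39.4, 174.8]
ee_rot: [0.993, 0.117, -0.0, 0.0]
contact_force: [0.9, 0.9, 0.4]
grip_width: 85.2
```

```bash
python3 - <<'E'
from h import *
s=goal(484.4,38.9,13.4,174)
im=ctrl.camera("wrist"); cv2.imwrite("pics/wrist6.png",im[:,:,::-1])
im=ctrl.camera("scene"); cv2.imwrite("pics/scene6.png",im[:,:,::-1]); cv2.imwrite("pics/scene6c.png",cv2.resize(im[150:330,200:340,::-1],None,fx=4,fy=3.3))
E
```

```text
t 8.8 pos [484.4  39.4 174.8] yaw 13.4 tilt 0.0 shift [-0.2  0.5  0.8] az 0.0 grip 85.2 F [0.9 0.9 0.4]
```

View pics/wrist6.png

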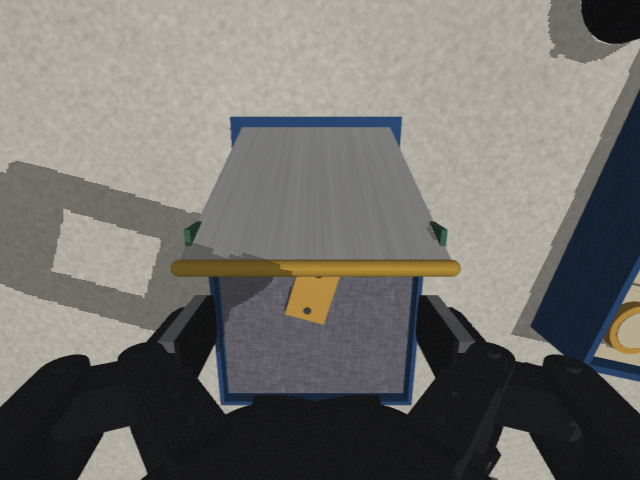

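View pics/scene6c.png

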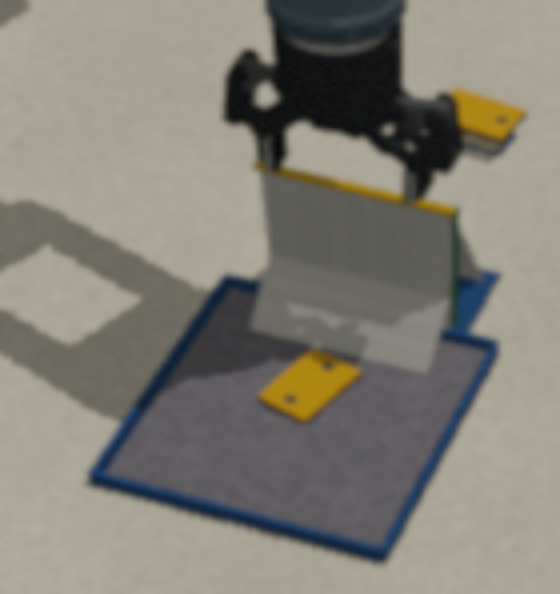

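The plate lies brass face up in the tray, in the scene crop around (310,385), just beyond the apron's foot. I'll measure it.

```bash
python3 - <<'E'
from h import *
n="scene"; im=cv2.imread("pics/scene6.png"); hsv=cv2.cvtColor(im,cv2.COLOR_BGR2HSV); V=im.max(2)
for lo in (80,110):
    m=blob((hsv[...,0]>12)&(hsv[...,0]<35)&(hsv[...,1]>140)&(V>lo),(278,266),8)
    ys,xs=np.where(m); W=onz(n,np.c_[xs,ys],16)[:,:2]; rr=cv2.minAreaRect(W.astype(np.float32))
    print(m.sum(),W.mean(0).round(1),np.round(rr[0],1),np.round(rr[1],1),round(rr[2],1))
    C=np.array([481.3,51.7]); a=np.radians(13.4); d=np.array(rr[0])-C
    print("local x",d@[np.cos(a),np.sin(a)],"out",-(d@[-np.sin(a),np.cos(a)]))
E
```

```text
304 [497.4 -29.8] [497.4 -29.3] [63.5 42. ] 86.8
local x -3.135498957179308 out 82.52390090623311
287 [497.7 -30.9] [497.4 -28.9] [62.8 42. ] 86.8
local x -3.0334528085975045 out 82.18233601340476
```

```bash
python3 - <<'E'
from h import *
c=cal("wrist"); o=-c[3].T@c[4]; s=ctrl.observe(); M=R.from_quat(s["ee_rot"]).as_matrix()
print("cam in tool",((o-s["eef_pos"])@M).round(1), s["qpos"].round(2))
E
```

```text
cam in tool [-1.000e-01 -6.920e+01 -1.417e+02] [-0.16  0.04  1.88 -0.    1.22 -0.4 ]
```

The wrist camera sits 69 mm to tool −y, on the wall side, which leaves only about 10 mm to the lip at pick height. I'll do the tray pick with the hand turned half round (joint 6 stays in range). First up and out, then turn.

Emit:
carry_out --pt "-1 0 0 -15 0 0 0" --pt "-1 -1 10 -15 0 0 0" --pt "-1 -1.6 24 -5 0 0 0" --pt "-1 -1 24 0 0 0 0" --pt "-1 -1 11 0 0 0 3" --pt "-1 0 0 0 0 0 8" --pt "-1 0 0 0 0 0 8.5" --pt "-1 0 0 0 0 0 8.5" --pt "-1 0 0 0 0 0 8.5" --pt "-1 0 0 0 0 0 8.5" --pt "-1 0 0 0 0 0 8.5" --pt "-1 0 0 0 0 0 8.5" --pt "-1 0 0 0 0 0 8.5" --pt "-1 0 0 0 0 0 8.5" --pt "-1 0 0 0 0 0 8.5" --pt "-1 0 0 0 0 0 8.5" --pt "-1 0 0 0 0 0 8.5" --pt "-1 0 0 0 0 0 8.5" --pt "-1 0 0 0 0 0 8.5" --pt "-1 0 0 0 0 0 8.5"

```text
clock: 10.9
eef_pos: [495.9, -28.7, 209.7]
ee_rot: [-0.523, 0.852, 0.0, -0.0]
contact_force: [0.1, -0.3, 0.6]
grip_width: 85.6
```

Emit:
carry_out --pt "-1 0 0 0 0 0 8.5" --pt "-1 0 0 0 0 0 8.5" --pt "-1 0 0 0 0 0 8.5" --pt "-1 0 0 0 0 0 8.5" --pt "-1 0 0 0 0 0 8.5" --pt "-1 0 0 0 0 0 8.5" --pt "-1 0 0 0 0 0 4" --pt "-1 0 0 0 0 0 0" --pt "-1 0 0 0 0 0 0"

```text
clock: 11.8
eef_pos: [495.9, -28.7, 209.8]
ee_rot: [-0.074, 0.997, 0.0, -0.0]
contact_force: [0.4, -0.4, -0.7]
grip_width: 85.4
```

```bash
python3 - <<'E'
from h import *
s=goal(496,-29,176.8,60); print(s["qpos"].round(2))
c=cal("wrist"); im=ctrl.camera("wrist")[:,:,::-1].copy(); cv2.imwrite("pics/wrist7.png",im)
hsv=cv2.cvtColor(im,cv2.COLOR_BGR2HSV); V=im.max(2)
u=proj("wrist",[[496,-29,16]],c)[0]; print(u)
m=blob((hsv[...,0]>12)&(hsv[...,0]<35)&(hsv[...,1]>140)&(V>80),u,30)
ys,xs=np.where(m); W=onz("wrist",np.c_[xs,ys],16,c)[:,:2]; rr=cv2.minAreaRect(W.astype(np.float32))
print(m.sum(),W.mean(0).round(1),np.round(rr[0],1),np.round(rr[1],1),round(rr[2],1))
E
```

```text
t 11.8 pos [495.9 -28.7 209.8] yaw -171.48 tilt 0.0 shift [ -0.   -0.3 149.8] az 11.72 grip 85.4 F [ 0.4 -0.4 -0.7]
[-0.3   0.03  1.82  0.    1.29  2.7 ]
[315.5692987  215.96427139]
2128 [496.8 -30.4] [496.8 -29.7] [59.9 38.8] 87.1
```

View pics/wrist7.png

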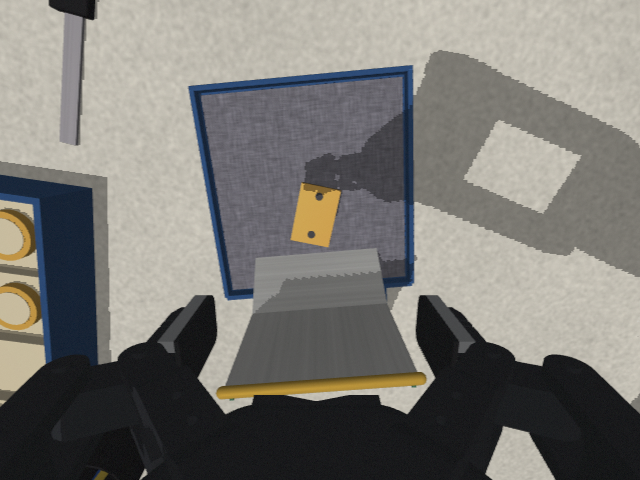

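The wrist view shows the plate at (315,215), centre (496.8,−29.8), measuring 59.9 x 38.8 mm, long axis at 87°. That agrees with the scene view. I'll finish the turn and descend partway.

Emit:
carry_out --pt "-1 -0.8 -1.2 0 0 0 5.5" --pt "-1 0 0 10 0 0 5.9" --pt "-1 0 0 25 0 0 0" --pt "-1 0 0 35 0 0 0" --pt "-1 0 0 35 0 0 0" --pt "-1 0 0 30 0 0 0" --pt "-1 0 0 20 0 0 0" --pt "-1 0 0 10 0 0 0" --pt "-1 0 0 5 0 0 0" --pt "-1 0 0 0 0 0 0" --pt "-1 0 0 0 0 0 0"

```text
clock: 12.95
eef_pos: [497.9, -30.1, 40.8]
ee_rot: [0.026, 1.0, -0.0, 0.001]
contact_force: [0.4, 0.2, 0.2]
grip_width: 85.1
```

```bash
python3 - <<'E'
from h import *
s=goal(496.8,-29.8,177.1,8); print(s["qpos"].round(2))
c=cal("wrist"); im=ctrl.camera("wrist")[:,:,::-1].copy(); cv2.imwrite("pics/wrist8.png",im)
hsv=cv2.cvtColor(im,cv2.COLOR_BGR2HSV); V=im.max(2)
u=proj("wrist",[[496.8,-29.8,16]],c)[0]; print(u)
m=blob((hsv[...,0]>12)&(hsv[...,0]<35)&(hsv[...,1]>140)&(V>80),u,30)
ys,xs=np.where(m); W=onz("wrist",np.c_[xs,ys],16,c)[:,:2]; rr=cv2.minAreaRect(W.astype(np.float32))
print(m.sum(),W.mean(0).round(1),np.round(rr[0],1),np.round(rr[1],1),round(rr[2],1))
E
```

```text
t 12.95 pos [497.9 -30.1  40.8] yaw 177.02 tilt 0.11 shift [ 1.1  0.2 32.8] az -0.08 grip 85.1 F [0.4 0.2 0.2]
[-0.3   0.28  1.93 -0.    0.93  2.89]
[317.7988324  282.08704807]
7466 [496.8 -31.7] [496.9 -30.2] [60.5 39.1] 87.0
```

View pics/wrist8.png

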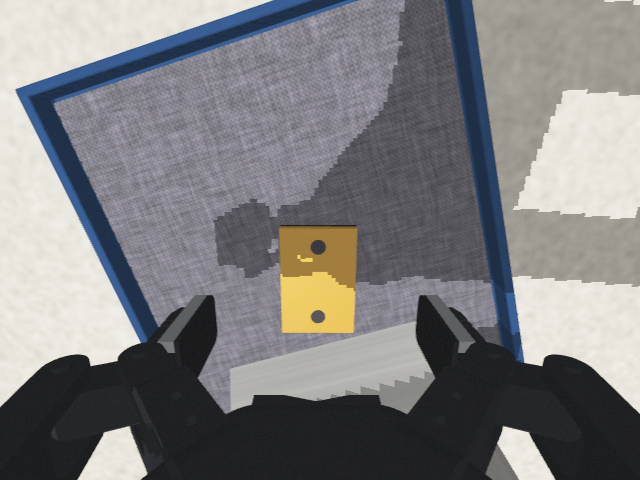

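The plate sits square and centred between the pads, at (318,280). I'll go down and check the height before closing.

Emit:
carry_out --pt "-1 1 0 8 0 0 0" --pt "-1 0 0 12 0 0 0" --pt "-1 0 0 8 0 0 0" --pt "-1 0 0 4 0 0 0" --pt "-1 0 0 1 0 0 0" --pt "-1 0 0 0 0 0 0" --pt "-1 0 0 0 0 0 0"

```text
clock: 13.7
eef_pos: [496.2, -29.8, 7.0]
ee_rot: [0.026, 1.0, -0.0, 0.0]
contact_force: [-0.5, -1.0, 0.3]
grip_width: 85.3
```

```bash
python3 - <<'E'
from h import *
for i in range(3):
    s=goal(496.8,-29.8,177.1,8); ctrl.camera("scene")
E
```

```text
t 13.7 pos [496.2 -29.8   7. ] yaw 177.01 tilt 0.03 shift [-0.6  0.1 -1. ] az -0.09 grip 85.3 F [-0.5 -1.   0.3]
t 13.75 pos [496.3 -29.9   7.1] yaw 177.0 tilt 0.04 shift [-0.5  0.1 -0.9] az -0.1 grip 85.6 F [-0.2  0.3 -0.6]
t 13.8 pos [496.3 -29.9   7.1] yaw 177.0 tilt 0.04 shift [-0.5  0.1 -0.9] az -0.1 grip 85.1 F [ 1.  -0.7 -0.2]
```

Emit:
carry_out --pt "-1 0 0 -1.2 0 0 0" --pt "0 0 0 0 0 0 0" --pt "0.2 0 0 0 0 0 0" --pt "1 0 0 0 0 0 0" --pt "1 0 0 0 0 0 0" --pt "1 0 0 0 0 0 0" --pt "1 0 0 0 0 0 0" --pt "1 0 0 0 0 0 0" --grip_force 50

```text
clock: 14.65
eef_pos: [496.2, -29.8, 8.4]
ee_rot: [0.026, 1.0, -0.0, 0.0]
contact_force: [-1.0, 0.4, 5.3]
grip_width: 38.6
```

```bash
python3 - <<'E'
from h import *
s=goal(496.8,-29.8,177.1,8)
im=ctrl.camera("wrist")[:,:,::-1].copy(); cv2.imwrite("pics/wrist9.png",im)
E
```

```text
t 14.65 pos [496.2 -29.8   8.4] yaw 177.0 tilt 0.03 shift [-0.6  0.1  0.4] az -0.1 grip 38.6 F [-1.   0.4  5.3]
```

View pics/wrist9.png

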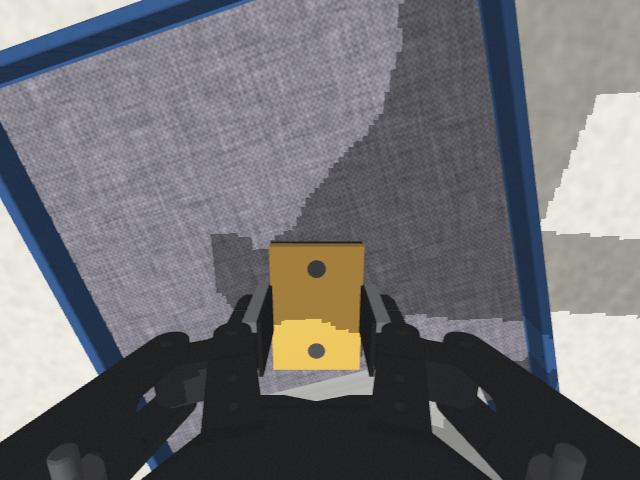

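Gripped at 38.6 mm, with the plate between the pad tips in the wrist view at columns 270 to 363. I'll lift slowly and check.

Emit:
carry_out --pt "1 0 0 -3 0 0 0" --pt "1 0 0 -6 0 0 0" --pt "1 0 0 -10 0 0 0" --pt "1 0 0 -15 0 0 0" --pt "1 0 0 -20 0 0 0" --pt "1 0 0 -20 0 0 0" --pt "1 0 0 -10 0 0 0" --pt "1 0 0 0 0 0 0" --pt "1 0 0 0 0 0 0" --grip_force 70

```text
clock: 15.6
eef_pos: [495.6, -29.7, 91.7]
ee_rot: [0.026, 1.0, 0.0, -0.0]
contact_force: [-0.0, 0.1, -1.3]
grip_width: 37.5
```

```bash
python3 - <<'E'
from h import *
s=goal(463.5,-386.4,140,120)
im=ctrl.camera("wrist")[:,:,::-1].copy(); cv2.imwrite("pics/wrist10.png",im)
c=cal("wrist"); M=R.from_quat(s["ee_rot"]).as_matrix()
hsv=cv2.cvtColor(im,cv2.COLOR_BGR2HSV); V=im.max(2)
m=blob((hsv[...,0]>12)&(hsv[...,0]<35)&(hsv[...,1]>140)&(V>60),(316,310),30)
print(rect(m))
W=onz("wrist",cv2.boxPoints(rect(m)),s["eef_pos"][2]+8,c); print(((W-s["eef_pos"])@M).round(1))
E
```

```text
t 15.6 pos [495.6 -29.7  91.7] yaw 177.0 tilt 0.01 shift [  13.4 -357.9  -28.3] az 37.0 grip 37.5 F [-0.   0.1 -1.3]
((316.5, 305.5), (125.0, 93.0), 90.0)
[[-18.4 -31.1  -8. ]
 [ 19.8 -31.1  -8. ]
 [ 22.2  28.8  -8. ]
 [-20.6  28.8  -8. ]]
```

View pics/wrist10.png

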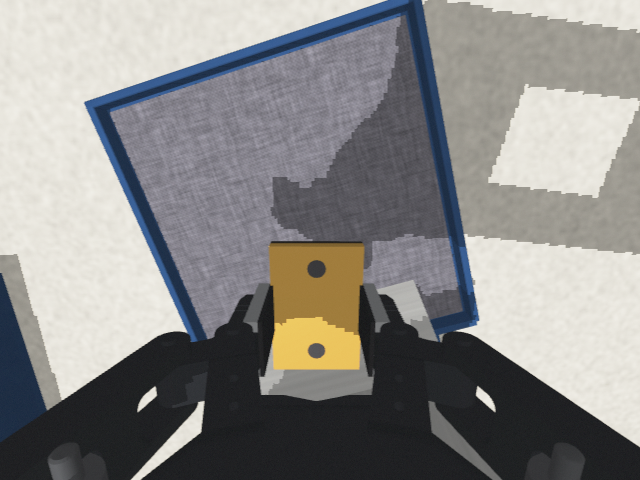

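Plate held level, centre within 1 mm of the grip axis. Carrying it to above the block.

Emit:
carry_out --pt "1 0 -10 -10 0 0 0" --pt "1 1 -22 -10 0 0 0" --pt "1 1.5 -34 -5 0 0 0" --pt "1 1.5 -40 0 0 0 0" --pt "1 1.5 -40 0 0 0 0" --pt "1 1.5 -40 0 0 0 0" --pt "1 1.5 -40 0 0 0 0" --pt "1 1.5 -40 0 0 0 0" --pt "1 1.5 -36 0 0 0 0" --pt "1 1 -28 0 0 0 0" --pt "1 1 -18 0 0 0 0" --pt "1 0 -10 0 0 0 0" --pt "1 0 0 0 0 0 0" --pt "1 0 0 0 0 0 0" --pt "1 0 0 0 0 0 0"

```text
clock: 17.15
eef_pos: [463.9, -385.1, 116.8]
ee_rot: [0.025, 1.0, 0.0, -0.0]
contact_force: [0.2, 0.5, -2.2]
grip_width: 37.7
```

```bash
python3 - <<'E'
from h import *
s=goal(463.5,-386.4,177,45)
im=ctrl.camera("wrist")[:,:,::-1].copy(); cv2.imwrite("pics/wrist11.png",im)
E
```

```text
t 17.15 pos [ 463.9 -385.1  116.8] yaw 177.08 tilt 0.06 shift [ 0.3 -1.4 71.8] az 0.08 grip 37.7 F [ 0.2  0.5 -2.2]
```

View pics/wrist11.png

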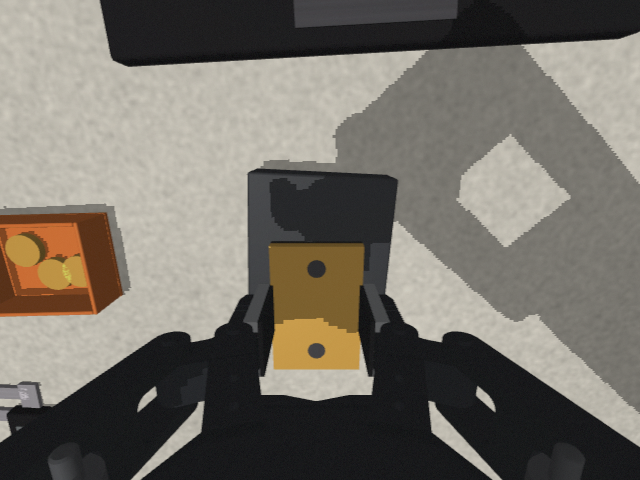

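The wrist view shows the block's far corners at (249,172) and (397,179). I'll check where that puts its centre.

```bash
python3 - <<'E'
from h import *
c=cal("wrist"); s=ctrl.observe(); p=s["eef_pos"]
P=onz("wrist",[[250,173],[397,181],[250,280]],35,c); print(P.round(1), np.linalg.norm(P[0]-P[1]))
mid=(P[0]+P[1])/2; e=(P[1]-P[0])/np.linalg.norm(P[1]-P[0]); nrm=np.array([-e[1],e[0],0]); 
for k in(50,-50): print((mid+k*nrm).round(1))
E
```

```text
[[ 504.2 -439.4   35. ]
 [ 408.4 -429.5   35. ]
 [ 511.9 -364.7   35. ]] 96.27067711625399
[ 451.1 -484.2   35. ]
[ 461.4 -384.7   35. ]
```

All three estimates put the block centre near (462,−386), and the plate is within about 3 mm of it. Lowering slowly.

Emit:
carry_out --pt "1 1 -0.5 5 0 0 0" --pt "1 0 0 12 0 0 0" --pt "1 0 0 15 0 0 0" --pt "1 0 0 15 0 0 0" --pt "1 0 0 13 0 0 0" --pt "1 0 0 9 0 0 0" --pt "1 0 0 5 0 0 0" --pt "1 0 0 3 0 0 0" --pt "1 0 0 1.5 0 0 0" --pt "1 0 0 0 0 0 0" --pt "1 0 0 0 0 0 0" --pt "1 0 0 0 0 0 0"

```text
clock: 18.4
eef_pos: [463.0, -387.3, 39.0]
ee_rot: [0.026, 1.0, -0.0, 0.0]
contact_force: [0.2, 0.7, -2.1]
grip_width: 37.3
```

```bash
python3 - <<'E'
from h import *
for i in range(2):
    s=goal(463,-386,177,35.4); ctrl.camera("scene")
E
```

```text
t 18.4 pos [ 463.  -387.3   39. ] yaw 177.0 tilt 0.05 shift [0.  1.3 3.6] az 0.0 grip 37.3 F [ 0.2  0.7 -2.1]
t 18.45 pos [ 462.9 -387.3   39. ] yaw 177.0 tilt 0.05 shift [0.  1.3 3.6] az 0.0 grip 37.6 F [-0.4 -0.4 -2. ]
```

Emit:
carry_out --pt "1 0 0 1 0 0 0" --pt "1 0 0 0.8 0 0 0" --pt "1 0 0 0.6 0 0 0" --pt "1 0 0 0 0 0 0" --pt "1 0 0 0 0 0 0" --pt "1 0 0 0 0 0 0"

```text
clock: 19.1
eef_pos: [462.7, -387.1, 36.1]
ee_rot: [0.026, 1.0, -0.0, 0.0]
contact_force: [0.1, -0.2, -0.4]
grip_width: 37.7
```

Emit:
carry_out --pt "1 0 0 0.6 0 0 0" --pt "1 0 0 0.4 0 0 0" --pt "1 0 0 0 0 0 0" --pt "1 0 0 0 0 0 0"

```text
clock: 19.5
eef_pos: [462.8, -387.1, 35.6]
ee_rot: [0.026, 1.0, -0.0, 0.0]
contact_force: [-2.0, 2.6, 4.6]
grip_width: 37.6
```

The force went from −2 N to +4.6 N, so the plate is on the block. Releasing.

Emit:
carry_out --pt "0 0 0 0 0 0 0" --pt "-0.5 0 0 0 0 0 0" --pt "-1 0 0 0 0 0 0" --pt "-1 0 0 0 0 0 0" --pt "-1 0 0 0 0 0 0" --pt "-1 0 0 0 0 0 0" --pt "-1 0 0 -5 0 0 0" --pt "-1 0 0 -15 0 0 0" --pt "-1 0 0 -25 0 0 0" --pt "-1 0 0 -30 0 0 0" --pt "-1 0 0 -35 0 0 0" --pt "-1 0 0 -20 0 0 0" --pt "-1 0 0 0 0 0 0" --pt "-1 0 0 0 0 0 0"

```text
clock: 20.9
eef_pos: [462.9, -387.2, 166.0]
ee_rot: [0.026, 1.0, -0.001, 0.001]
contact_force: [-0.3, -0.2, -0.5]
grip_width: 85.3
```

```bash
python3 - <<'E'
from h import *
s=goal(463,-386,177,165); c=cal("wrist")
im=ctrl.camera("wrist")[:,:,::-1].copy(); cv2.imwrite("pics/wrist12.png",im)
sc=ctrl.camera("scene")[:,:,::-1].copy(); cv2.imwrite("pics/scene12.png",sc)
for n,i,near,cc in (("wrist",im,proj("wrist",[[463,-386,43]],c)[0],c),("scene",sc,proj("scene",[[463,-386,43]])[0],None)):
    hsv=cv2.cvtColor(i,cv2.COLOR_BGR2HSV); V=i.max(2)
    m=blob((hsv[...,0]>12)&(hsv[...,0]<35)&(hsv[...,1]>140)&(V>60),near,30)
    ys,xs=np.where(m); W=onz(n,np.c_[xs,ys],43,cc)[:,:2]; rr=cv2.minAreaRect(W.astype(np.float32))
    print(n,m.sum(),np.round(rr[0],1),np.round(rr[1],1),round(rr[2],1))
E
```

```text
t 20.9 pos [ 462.9 -387.2  166. ] yaw 177.0 tilt 0.1 shift [-0.1  1.2  1. ] az 0.0 grip 85.3 F [-0.3 -0.2 -0.5]
wrist 3343 [ 462.5 -387. ] [59.6 40. ] 87.1
scene 482 [ 462.5 -386.3] [63.5 44.1] 86.4
```

View pics/wrist12.png

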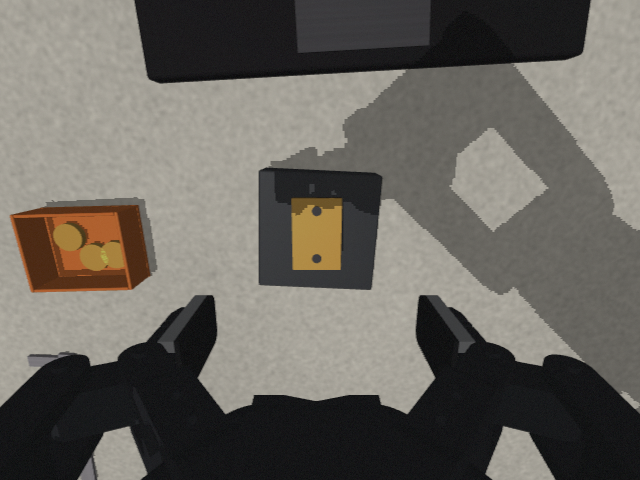

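View pics/scene12.png

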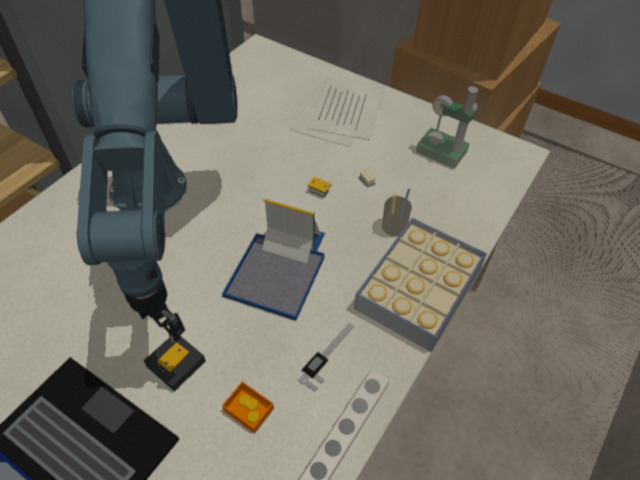

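The wrist view shows the plate flat and brass side up in the middle of the block, at (317,234). The scene view shows the good plate, caliper, box and cup where they were. The gripper is open and clear, so I'm handing in.

```bash
python3 -c "
from bench import ctrl
print(ctrl.hand_in())"
```

```text
the job is handed in; nothing more can be done
None
```

The plate was flipped off the lip and now lies flat, brass face up, on the measuring block. I handed the job in at about 21 s of the 62 s allowed, and no verdict was reported.

- **Flip:** I carried the plate dark face up and let it go 11–12 mm out from the lip, with its underside about 23 mm above it. It landed brass face up in the tray, about 82 mm out from the lip.
- **Tray pick:** I turned the hand half round so the wrist camera stayed clear of the wall, then picked up the plate.
- **Placing:** I lowered it onto the block until the force reading showed contact, released it, and backed off to about 130 mm above the plate.

**Last checks:**
- **Plate position:** both the wrist and scene views put its centre at (462.5, −386.5), give or take 0.5 mm.
- **Block centre:** the three views gave x from 460.7 to 466.2 and y from −384.7 to −387.0, so the plate is within about 4 mm of it against the 20 mm allowed.
- **Other things:** the good plate, caliper, ring box and pen cup look unmoved in the scene view. I compared the pictures by eye and did not measure them.
- **Gripper:** it read open (85 mm) with no contact force.

**Disagreement:** the wrist view and the fixed cameras differed by 1–3 mm on the plate and block. In the wrist view the lip came out about 136 mm long instead of 130. Neither was enough to matter for the tolerances.

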